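# Free the propeller on the pitch gauge

## Task

The propeller is clamped on the pitch gauge by the knurled hand nut on top of its hub. Roll a fingertip round the nut's rim to loosen it two full turns (counter-clockwise from above, and leave it at two), then push the freed propeller round counter-clockwise with a fingertip until its blade comes up against the gauge's stop pin. Do not pinch the nut or the blades between the fingers, and leave everything else on the bench where it is.

Things in the scene. Friction and masses are not known exactly. Their poses are not given: they have to be found in the camera images.
- gauge: Propeller pitch gauge, fixed to the bench. Origin: on its upright post's axis, at bench level; z up, x along the aluminium bed (210 x 100 mm, from 60 mm behind the post to 150 mm ahead, top 14 mm above the bench). A carriage with protractor and raised feeler arm, up to 125 mm high, stands at x 70 to 114, y 5 to 68 mm. The threaded stud on the post's axis ends 112 mm above the bench.
- stop_pin (a point): Top of the upright steel stop pin, 6 mm thick, 66 mm above the bench, on the bed 92 mm ahead of the post and 13.8 mm to the gauge's +y side. A blade that touches it on its near (clockwise) side lies straight along the gauge's x axis.
- nut_mid (a point): Centre of the brass knurled hand nut, on its vertical axis at mid-height of the knurled rim (83 mm above the bench when tight). The rim is 50 mm in diameter and 18 mm high (74 to 92 mm when tight); below it a plain neck 28 mm in diameter and 8 mm high, then a steel washer 37 mm in diameter. Right-hand thread: it rises 1.25 mm a turn. Its x axis turns with the nut.
- nut_pip (a point): Outer part of the one black index line on the nut's flat top (11 mm long, pointing out from the axis): this point, 18 mm from the axis, goes round with the nut, for counting turns. At the start it lies in the gauge's +x direction from the axis.
- nut (a joint): Turn of the nut in rad: 0 = tight (at the start), growing counter-clockwise from above (loosening), 12.57 = two full turns. It turns stiffly (about 0.05 N m, 2 N at the rim) and stays where it is left. Under it a steel washer with a springy rubber pad, which does not turn, grips the propeller's hub more and more weakly until about 1.6 turns.
- prop: The propeller as a whole; origin on its axis at the hub's underside, 50 mm above the bench; x axis along the same blade, z up. Its bore is 9 mm, on the 8 mm stud.
- blade_mid (a point): Middle line of the blade that is to meet the pin, 80 mm from the post's axis, 56 mm above the bench; x points out along the blade, z up. Black plastic two-blade propeller, 254 mm across, flat on the post. Blade starts 0.6 to 1.3 rad short (clockwise) of the pin. Hub 35 mm across, 50 to 62 mm above the bench; blades up to 26 mm wide, twisted, 47 to 65 mm above the bench.
- blade_tip (a point): The tip of the same blade, 127 mm from the post's axis; axes as for blade_mid. The other, like blade points the opposite way. Once the nut is loosened the propeller turns on the stud with almost no drag and stays where it is left; the nut and washer keep it on the post.
- spinner: Loose aluminium nose cone, 45 mm in diameter, 41 mm high, beside the gauge; origin at its underside. Leave alone.
- wheel: Loose model wheel lying flat, 64 mm in diameter, 24 mm high, beside the gauge; origin at its underside. Leave alone.
- driver: Loose screwdriver lying beyond the propeller, 170 mm long, handle up to about 30 mm thick; origin under its middle, x axis along it. Leave alone.
- tape: Loose roll of paper tape lying flat, 100 mm in diameter, 24 mm high; origin at its underside. Leave alone.
- glue: Loose glue bottle standing, 34 mm in diameter, 85 mm high; origin at its underside. Leave alone.
- jar: Loose glass jar standing, 72 mm in diameter, 95 mm high; origin at its underside. Leave alone.
- pack: Loose battery pack lying flat, 105 x 34 x 26 mm; origin at its underside. Leave alone.
Things that resemble listed ones, but are neither listed nor needed, are in the scene too. Leave any brown look-alike of the gauge alone.

How it is judged:
By the outcome, as a careful person would: the job done as asked, in the order asked, and still so for the second after the job is handed in, with the robot touching nothing.
It also fails if it takes over 54 s, if anything falls off the work surface, if the arm or the gripper's body presses on something with over 40 N, if the wrist force passes 120 N, or if a joint passes its speed limit or range.

## Robot

A 6-joint arm with a two-finger parallel gripper is mounted at the origin on the work surface. World frame = base frame: x ahead of the robot, y to its left, z up, the work surface at z = 0. Lengths are in m, angles in rad, forces in N, time in s.
With the tool pointing down it reaches from about 0.375 to 0.9 m from the base axis. Payload 3.1 kg.
Tool frame: the origin (TCP) lies midway between the tips of the shut fingers; the grasp point (between the pads) lies 19 mm behind it (manip.tcp_to_grasp is the distance from the TCP to the grasp point, in m); z points along the fingers, y is the line along which they close (so a half turn about z gives the same grasp; the last joint's range is limited). The gripper opens to 85 mm and grips with 20 to 120 N. Pads are 22 mm wide; open, the fingers measure 114 mm over their backs; the gripper's body (76 mm by 85 mm) begins 54 mm behind the grasp point. The pads swing forward as they close: fully open they stand 13 mm farther back than shut.
Start: joints at [1.006, 0.527, 1.433, -0, 1.181, -0.178], TCP at [0.235, 0.579, 0.231] pointing down, gripper open.
Joint ranges: [-3.08, 3.08], [-0.75, 2.2], [0.22, 2.44], [-1.43, 4.57], [0, 2.65], [-2.85, 2.85]. Speed limits (rad/s): [2.79, 2.79, 3.14, 3.14, 3.14, 3.14].

## Interface

Orientations are given as a unit quaternion [x, y, z, w].
In Python, from station import manip gives the robot as it stands. The module is installed in compiled form; this text tells all that it offers.
- The arm moves only by the shell command python3 -m crank 'ROWS' [OPENING] [FORCE]. ROWS is JSON, a list of rows, each a list of 2 entries, a list of its own where there are three numbers: the shift along the tool's x, y, z in cm, then the turn about the tool's z in degrees. In form: [[[x, y, z], spin], ...]. A call has 1 to 10 rows; each row is the pose to reach, as a shift and turn from the pose commanded when the call began, along the tool's axes at that moment; what a row does not reach only later rows make up. A row lasts 1/10 s, in which the tool goes at most 50 mm and 8.59 degrees, less where a joint would pass 70% of its speed; a pose out of reach is approached as far as the arm can. A call with a gripper value outside its range is refused whole. OPENING is the finger opening in cm, from 0 to 8.54, set as the call begins (- or left out, the last holds). The fingers move at their own pace and stop on an object; FORCE is the grip in N (left out, the last holds). Time passes only in rows, so rows that repeat a pose let the fingers close. It gives the time, the measured TCP pose, the force and the opening at its end, in the units of the state.
- manip.sense(): the state, without advancing time (a new reading comes with each control period).
- manip.snapshot(name): name is "side" or "top"; returns the picture (384x512x3 uint8, red, green, blue); there is no depth.
- manip.camera_params(name): a dict with "fx", "fy", "cx", "cy" (pixels), "pose" (4x4, takes a point from camera to world coordinates). Camera axes: x right, y up, looking along -z (the intrinsics and any distortion apply to the point x, -y, -z); pixel columns grow to the right and rows downward; lengths in m; the calibration is good to about 2 mm. A picture is of the moment at which its call begins. camera_params takes no time and is no camera call.
- manip.sign_off(): hands the job in, once; it reports no verdict.
The state is a dict: "t": time; "q": joint angles; "qd": joint speeds; "tau": joint torques, N m; "tcp_pos": TCP position; "tool_rot": TCP orientation; "force": force on the tool from outside, world axes, zero at the start; "ft_torque": the same for the moment, N m; "finger_gap": opening from 0.0 (shut) to 1.0 (fully open).
Only numpy, scipy, OpenCV 4.12 (cv2) and the standard library are available. Lean on these libraries where they do the work, as an engineer would, in place of code of your own. Each camera call takes 0.05 s, during which the arm holds its last target. There are 200 camera calls.

## Working session

There is one attempt and no reset: what is moved stays moved. The work goes in short steps, Python scripts to look and compute and a shell command to move; the robot and the scene stay as the last step left them, time stands still between calls to the robot, and variables do not carry over. Pictures are saved under pics/ and viewed, on a budget of 10 in all, crops included, one or two more only if the job needs it, and the job is handed in when it is done.

```bash
mkdir -p pics; cat > h.py <<'E'
from station import manip
import numpy as np, cv2
from scipy.spatial.transform import Rotation as R
def cam(n):
    p=manip.camera_params(n); return p,np.array(p["pose"])
def ray(n,u,v,z):
    p,T=cam(n); d=T[:3,:3]@np.array([(u-p["cx"])/p["fx"],-(v-p["cy"])/p["fy"],-1]); o=T[:3,3]
    return o+d*(z-o[2])/d[2]
def pix(n,P):
    p,T=cam(n); c=T[:3,:3].T@(np.array(P)-T[:3,3]); return (p["cx"]+p["fx"]*c[0]/-c[2], p["cy"]+p["fy"]*c[1]/c[2])
def snap(n,f,crop=None,s=1):
    im=manip.snapshot(n)[:,:,::-1]
    if crop: a,b,c,d=crop; im=im[b:d,a:c]
    im=cv2.resize(im,None,fx=s,fy=s,interpolation=cv2.INTER_CUBIC); cv2.imwrite("pics/"+f,im)
E
python3 - <<'E'
from h import *
np.set_printoptions(precision=4,suppress=True)
for n in("top","side"):
    p,T=cam(n); print({k:v for k,v in p.items() if k!="pose"}); print(T)
t=manip.snapshot("top");s=manip.snapshot("side")
cv2.imwrite("pics/a.png",cv2.resize(t[:,:,::-1],(800,600)))
cv2.imwrite("pics/b.png",cv2.resize(s[:,:,::-1],(800,600)))
st=manip.sense();print(st)
print(R.from_quat(st["tool_rot"]).as_matrix())
E
```

```text
{'fx': 438.0372819060956, 'fy': 438.0372819060956, 'cx': 252.99203981778544, 'cy': 183.3173272366544}
[[-0.02    0.9978 -0.063   0.4513]
 [-0.9994 -0.0217 -0.0257 -0.0107]
 [-0.027   0.0625  0.9977  1.2128]
 [ 0.      0.      0.      1.    ]]
{'fx': 405.08930411872427, 'fy': 405.08930411872427, 'cx': 254.96921250959477, 'cy': 191.1684153054199}
[[ 0.8673  0.2994 -0.3977  0.0947]
 [-0.4977  0.5047 -0.7054 -0.7369]
 [-0.0105  0.8097  0.5867  0.6906]
 [ 0.      0.      0.      1.    ]]
{'t': 0.1, 'q': array([ 1.0065,  0.5284,  1.4338, -0.    ,  1.1814, -0.1785]), 'qd': array([-0.0024, -0.0032, -0.0038, -0.0014,  0.0001, -0.0004]), 'tau': array([  0.0003, -44.3302, -17.8587,  -0.0002,   0.0039,  -0.    ]), 'tcp_pos': array([0.2348, 0.5785, 0.2304]), 'tool_rot': array([ 0.1917,  0.9815, -0.0009, -0.0003]), 'force': array([0.5288, 0.2595, 0.2404]), 'ft_torque': array([ 0.0082, -0.0267,  0.0139]), 'finger_gap': 0.9983672997673507}
[[-0.9265  0.3763 -0.001 ]
 [ 0.3763  0.9265 -0.0017]
 [ 0.0003 -0.0019 -1.    ]]
```

View pics/a.png

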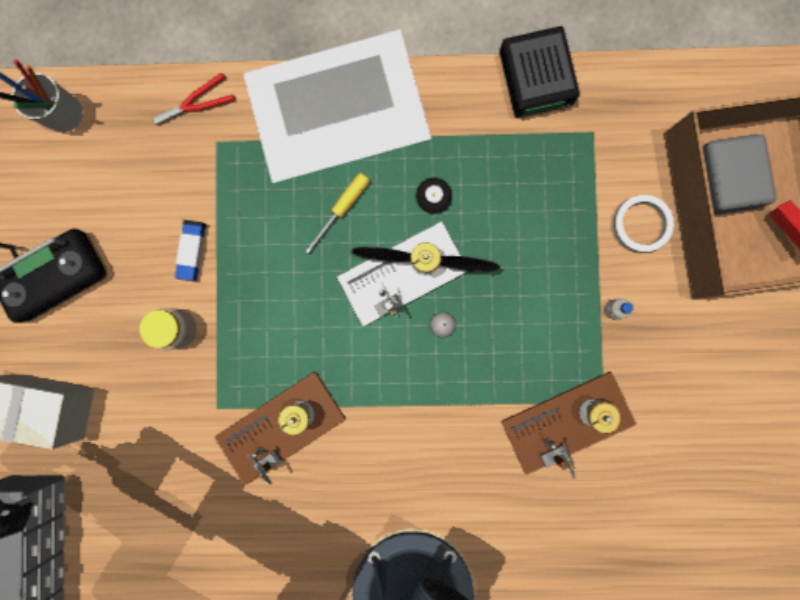

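View pics/b.png

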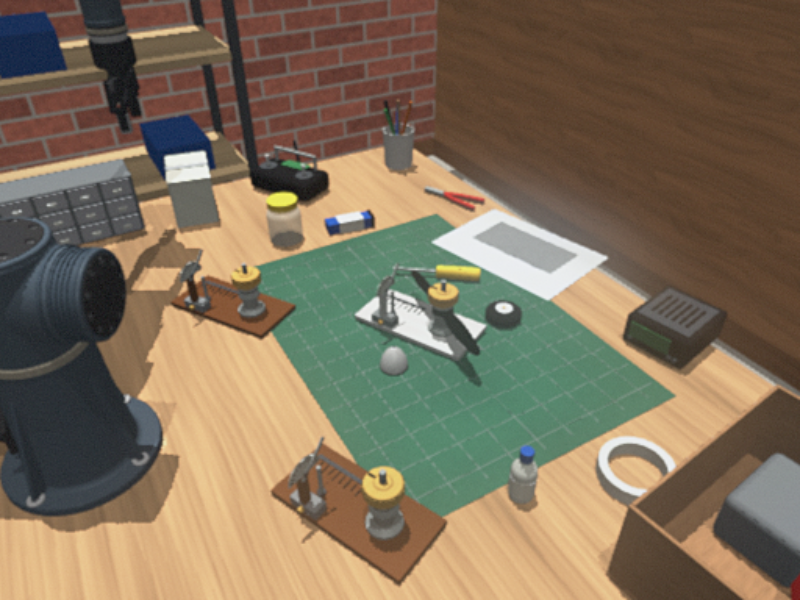

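The top picture shows three gauges: an aluminium one with the black propeller at (405,270), and brown ones at (280,428) and (568,422). The aluminium one is meant, because it has an aluminium bed and carries the propeller. I'll confirm it in a crop.

```bash
python3 - <<'E'
from h import *
snap("top","c.png",(205,130,330,220),6)
E
```

```text
(no output)
```

View pics/c.png

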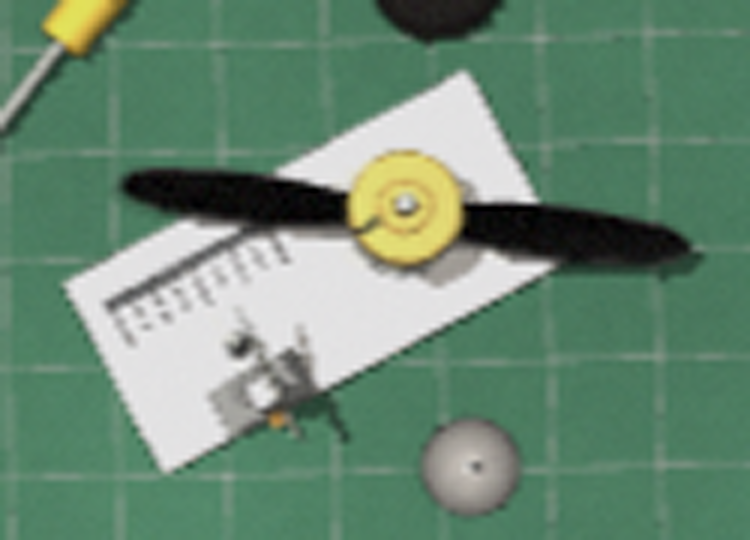

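The crop confirms it: the aluminium bed, nut centre at about (406,208), index line running to (365,228), pin at (238,345), and blade tips at (125,184) and (690,248). Next I'll compute positions.

```bash
python3 - <<'E'
from h import *
np.set_printoptions(precision=4,suppress=True)
c=lambda u,v,z: ray("top",205+(u+.5)/6-.5,130+(v+.5)/6-.5,z)
n=c(406,208,.092); print("nut",n,"stud",c(405,204,.112))
pin=c(238,345,.066); print("pin",pin)
cs=[c(*p,.014) for p in((465,72),(538,200),(165,472),(65,285))]; 
d=(cs[3]-cs[0]+cs[2]-cs[1]*1); print("bed corner check",cs)
a=np.arctan2(*(cs[3]-cs[0])[[1,0]]); print("gauge yaw deg",np.degrees(a))
x=np.array([np.cos(a),np.sin(a)]);y=np.array([-x[1],x[0]])
print("axis from corner -60,-50:",cs[0][:2]+.06*x+.05*y, "from 150,-50",cs[3][:2]-.15*x+.05*y,"from 150,50",cs[2][:2]-.15*x-.05*y)
print("pin pred",n[:2]+.092*x+.0138*y)
t1=c(125,184,.056);t2=c(690,248,.056);print("tips",t1,t2,(t1+t2)/2,np.degrees(np.arctan2(*(t1-t2)[[1,0]])))
print("spinner",c(472,467,.02),"side px of nut",pix("side",[*n[:2],.083]))
E
```

```text
nut [ 0.5701 -0.0323  0.092 ] stud [ 0.5697 -0.0315  0.112 ]
pin [0.5144 0.042  0.066 ]
bed corner check [array([ 0.6405, -0.0623,  0.014 ]), array([ 0.5807, -0.0942,  0.014 ]), array([0.46  , 0.0788, 0.014 ]), array([0.5465, 0.1232, 0.014 ])]
gauge yaw deg 116.86798505997756
axis from corner -60,-50: [ 0.5688 -0.0314] from 150,-50 [ 0.5697 -0.0332] from 150,50 [ 0.5723 -0.0324]
pin pred [0.5162 0.0435]
tips [0.5875 0.0912 0.056 ] [ 0.5534 -0.1575  0.056 ] [ 0.5704 -0.0331  0.056 ] 82.19660945538797
spinner [ 0.4594 -0.0608  0.02  ] side px of nut (np.float64(281.4214270688942), np.float64(188.8423165449585))
```

```bash
cat > go.py <<'E'
# print shift/spin from commanded~measured pose to target: x y z yaw_x(deg)
import sys
from h import *
def rel(x,y,z,yaw):
    s=manip.sense(); M=R.from_quat(s["tool_rot"]).as_matrix(); cy=np.degrees(np.arctan2(M[1,0],M[0,0]))
    d=M.T@(np.array([x,y,z])-s["tcp_pos"])*100
    print("t %.2f tcp %s yaw %.2f j6 %.1f shift %s spin %.2f F %s"%(s["t"],s["tcp_pos"].round(4),cy,np.degrees(s["q"][5]),d.round(2),(cy-yaw+180)%360-180,s["force"].round(1)))
rel(*map(float,sys.argv[1:]))
E
python3 -m crank '[[[-5,-4.5,0],8.5],[[-10,-9,0],17],[[-15,-13.5,0],25.5],[[-20,-18,0],34],[[-25,-22.5,0],42.5],[[-30,-27,0],51],[[-35,-31.5,0],59.5],[[-40,-36,0],68],[[-44,-40.5,0],76.5],[[-48,-44.5,0],85]]' 0 40
python3 go.py .512 -.0165 .14 -15
```

```text
t: 1.15
tcp_pos: [0.4508, 0.1259, 0.2313]
tool_rot: [0.806, 0.592, 0.0, -0.0]
force: [1.2, 0.8, -0.6]
finger_gap: -0.001
t 1.15 tcp [0.4508 0.1259 0.2313] yaw 72.54 j6 19.3 shift [-11.75  10.11   9.13] spin 87.54 F [ 1.2  0.8 -0.6]
```

```bash

python3 -m crank '[[[-2,2,0],8.5],[[-4,4,0],17],[[-6,6,0],25.5],[[-8,8,1],34],[[-10,10,3],42.5],[[-11.5,10,5],51],[[-11.5,10,7],59.5],[[-11.5,10,9],68],[[-11.5,10,9],76.5],[[-11.5,10,9],85]]'
python3 go.py .512 -.0165 .078 -15
```

```text
t: 2.15
tcp_pos: [0.5113, -0.0115, 0.1402]
tool_rot: [0.994, -0.109, -0.001, -0.0]
force: [0.2, -0.1, -0.4]
finger_gap: 0.003
t 2.15 tcp [ 0.5113 -0.0115  0.1402] yaw -12.48 j6 88.6 shift [0.19 0.47 6.22] spin 2.52 F [ 0.2 -0.1 -0.4]
```

```bash

python3 -m crank '[[[0.2,0.5,3],2.5],[[0.2,0.5,6.2],2.5],[[1,0.5,6.2],2.5],[[1.7,0.5,6.2],2.5],[[1.7,0.5,6.2],2.5]]'
python3 -m crank '[[[0.3,0,0],0],[[0.6,0,0],0],[[0.6,0,0],0]]'
python3 go.py .570 -.032 .078 -15
```

```text
t: 2.65
tcp_pos: [0.5307, -0.0207, 0.0807]
tool_rot: [0.992, -0.127, 0.003, 0.0]
force: [-0.7, -0.4, -0.1]
finger_gap: 0.0
t: 2.95
tcp_pos: [0.5344, -0.0217, 0.0802]
tool_rot: [0.992, -0.127, 0.001, 0.0]
force: [-0.3, -0.5, -0.7]
finger_gap: -0.003
t 2.95 tcp [ 0.5344 -0.0217  0.0802] yaw -14.60 j6 90.3 shift [3.7  0.1  0.23] spin 0.40 F [-0.3 -0.5 -0.7]
```

```bash

python3 -m crank '[[[0.2,0,0],0],[[0.2,0,0.2],0]]'
python3 -m crank '[[[0.2,0,0],0],[[0.2,0,0],0]]'
python3 -m crank '[[[0.2,0,0],0],[[0.2,0,0],0]]'
python3 go.py .570 -.032 .078 -15
```

```text
t: 3.15
tcp_pos: [0.5359, -0.0221, 0.0777]
tool_rot: [0.992, -0.127, 0.001, 0.0]
force: [0.7, -0.2, -0.6]
finger_gap: -0.001
t: 3.35
tcp_pos: [0.5375, -0.0226, 0.0772]
tool_rot: [0.992, -0.127, 0.0, 0.0]
force: [0.4, 0.0, -0.6]
finger_gap: 0.0
t: 3.55
tcp_pos: [0.5379, -0.0227, 0.0771]
tool_rot: [0.992, -0.127, -0.002, -0.0]
force: [-2.2, 0.5, 1.1]
finger_gap: 0.003
t 3.55 tcp [ 0.5379 -0.0227  0.0771] yaw -14.60 j6 90.3 shift [ 3.34  0.09 -0.1 ] spin 0.40 F [-2.2  0.5  1.1]
```

```bash

python3 -m crank '[[[0.2,0,0],0],[[0.2,0,0],0]]'
python3 -m crank '[[[0.2,0,0],0],[[0.2,0,0],0]]'
python3 go.py .570 -.032 .078 -15
```

```text
t: 3.75
tcp_pos: [0.538, -0.0227, 0.077]
tool_rot: [0.992, -0.127, -0.004, -0.0]
force: [-6.9, 1.5, 3.3]
finger_gap: -0.001
t: 3.95
tcp_pos: [0.538, -0.0227, 0.0769]
tool_rot: [0.992, -0.127, -0.006, -0.001]
force: [-9.0, 1.9, 6.5]
finger_gap: 0.001
t 3.95 tcp [ 0.538  -0.0227  0.0769] yaw -14.58 j6 90.3 shift [ 3.33  0.1  -0.15] spin 0.42 F [-9.   1.9  6.5]
```

```bash

python3 -m crank '[[[0.03,0.43,0],-8.5],[[0.13,0.85,0],-17],[[0.28,1.25,0],-25.5],[[0.5,1.62,0],-34],[[0.76,1.96,0],-42.5]]'
python3 go.py .570 -.032 .078 -57.5
```

```text
t: 4.45
tcp_pos: [0.5377, -0.0442, 0.0768]
tool_rot: [0.969, 0.245, -0.008, -0.003]
force: [-15.5, -4.5, 9.7]
finger_gap: -0.0
t 4.45 tcp [ 0.5377 -0.0442  0.0768] yaw 28.38 j6 45.3 shift [ 3.42  0.46 -0.17] spin 85.88 F [-15.5  -4.5   9.7]
```

```bash

python3 -m crank '[[[-0.07,0.46,-0.1],-8.5],[[0.04,0.91,-0.1],-17],[[0.2,1.33,-0.1],-25.5],[[0.43,1.73,-0.1],-34],[[0.71,2.09,-0.1],-42.5],[[1.05,2.41,-0.1],-51],[[1.43,2.67,-0.1],-59.5],[[1.84,2.87,-0.1],-68],[[2.28,3.01,-0.1],-76.5],[[2.73,3.09,-0.1],-85]]'
python3 go.py .570 -.032 .078 -57.5
```

```text
t: 5.45
tcp_pos: [0.588, -0.0653, 0.0783]
tool_rot: [0.55, 0.835, -0.001, 0.006]
force: [3.0, -12.8, -6.9]
finger_gap: 0.001
t 5.45 tcp [ 0.588  -0.0653  0.0783] yaw 113.32 j6 -40.0 shift [ 3.77 -0.33 -0.01] spin 170.82 F [  3.  -12.8  -6.9]
```

```bash

python3 -m crank '[[[-0.05,0.46,0.05],-8.5],[[0.08,0.9,0.05],-17],[[0.26,1.31,0.05],-25.5],[[0.51,1.7,0.05],-34],[[0.81,2.05,0.05],-42.5],[[1.17,2.35,0.05],-51],[[1.56,2.6,0.05],-59.5],[[1.98,2.78,0.05],-68],[[2.43,2.9,0.05],-76.5],[[2.88,2.95,0.05],-85]]'
python3 go.py .5725 -.0328 .078 -57.5
```

```text
t: 6.45
tcp_pos: [0.6063, -0.0225, 0.0785]
tool_rot: [-0.158, 0.987, -0.002, 0.007]
force: [7.7, 1.0, -5.7]
finger_gap: 0.003
t 6.45 tcp [ 0.6063 -0.0225  0.0785] yaw -161.80 j6 -120.9 shift [3.53 0.08 0.  ] spin -104.30 F [ 7.7  1.  -5.7]
```

```bash

python3 -m crank '[[[0.1,0.47,0],-8.5],[[0.22,0.92,0],-17],[[0.4,1.36,0],-25.5],[[-0.95,2.0,0],-25.5],[[-0.95,2.0,-3],-25.5],[[-0.95,2.0,-7],-25.5],[[-0.95,2.0,-7],-25.5]]'
python3 go.py .535 -.023 .148 -15
```

```text
t: 7.15
tcp_pos: [0.6077, 0.0002, 0.153]
tool_rot: [-0.369, 0.929, -0.003, 0.005]
force: [1.5, -0.6, 0.8]
finger_gap: -0.003
t 7.15 tcp [6.077e-01 2.000e-04 1.530e-01] yaw -136.71 j6 -143.8 shift [6.88 3.3  0.42] spin -121.71 F [ 1.5 -0.6  0.8]
```

```bash

python3 -m crank '[[[2,1.5,0],8.5],[[4,3,0],17],[[6,4.5,0],25.5],[[8,6,0],34],[[9.6,7,0],42.5],[[9.6,7,0],51],[[9.6,7,0],59.5],[[9.6,7,0],68],[[9.6,7,0],76.5],[[9.6,7,0],85]]' >/dev/null
python3 -m crank '[[[0,0,0],8.5],[[0,0,0],17],[[0,0,0],25.5],[[0,0,0],34],[[0,0,0],42.5],[[0,0,0],51],[[0,0,0],59.5],[[0,0,0],68],[[0,0,0],76.5],[[0,0,0],85]]' >/dev/null
python3 -c "
from h import *
t=manip.snapshot('top')[100:230,200:335,::-1]; s=manip.snapshot('side')[150:240,225:345,::-1]
a=cv2.resize(t,None,fx=4,fy=4,interpolation=2); b=cv2.resize(s,None,fx=6,fy=6,interpolation=2)
cv2.imwrite('pics/d.png',cv2.resize(t,None,fx=4.5,fy=4.5,interpolation=2)); cv2.imwrite('pics/e.png',b)"
python3 go.py .510 -.016 .078 -15
```

```text
t 9.25 tcp [ 0.4855 -0.0146  0.1475] yaw 53.32 j6 21.8 shift [1.35 2.05 6.95] spin 68.32 F [-0.7  0.2  0.7]
```

View pics/d.png

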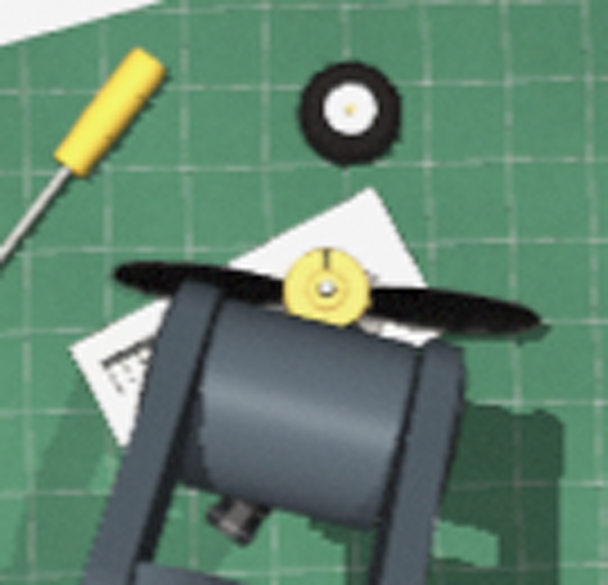

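The index line now points straight up (326,249, with the centre at 327,289), so the nut has turned about 243° without slip and the propeller hasn't moved. Two more strokes of about 238° are left.

```bash

python3 -m crank '[[[0.7,1.2,0],8.5],[[1.5,2.5,0],17],[[1.5,2.5,0],25.5],[[1.5,2.5,1],34],[[1.5,2.5,2],42.5],[[1.5,2.5,3],51],[[1.5,2.5,5],59.5],[[1.5,2.5,6.8],68],[[1.5,2.5,6.8],68],[[1.5,2.5,6.8],68]]' >/dev/null
python3 go.py .5722 -.0328 .079 -15
```

```text
t 10.25 tcp [ 0.5142 -0.0174  0.0796] yaw -14.36 j6 90.0 shift [6.   0.05 0.06] spin 0.64 F [-1.   0.5 -0.2]
```

```bash

python3 -m crank '[[[1,0,0],0],[[2,0,0],0],[[2.5,0,0],0],[[3,0,0],0],[[3,0,0],0],[[3,0,0],0]]' 
python3 go.py .5722 -.0328 .079 -15
```

```text
t: 10.85
tcp_pos: [0.5378, -0.0236, 0.0798]
tool_rot: [0.992, -0.126, -0.006, -0.001]
force: [-11.4, 1.7, 7.4]
finger_gap: -0.001
t 10.85 tcp [ 0.5378 -0.0236  0.0798] yaw -14.53 j6 90.1 shift [3.56 0.03 0.04] spin 0.47 F [-11.4   1.7   7.4]
```

```bash

python3 -m crank '[[[0.03,0.45,0],-8.5],[[0.13,0.89,0],-17],[[0.3,1.31,0],-25.5],[[0.52,1.71,0],-34],[[0.8,2.06,0],-42.5],[[1.13,2.37,0],-51],[[1.5,2.63,0],-59.5],[[1.91,2.83,0],-68],[[2.34,2.97,0],-76.5],[[2.78,3.04,0],-85]]'
python3 go.py .5722 -.0328 .079 -57.5
```

```text
t: 11.85
tcp_pos: [0.5595, -0.0664, 0.0804]
tool_rot: [0.814, 0.581, -0.005, 0.001]
force: [-9.2, -17.3, 3.4]
finger_gap: -0.001
t 11.85 tcp [ 0.5595 -0.0664  0.0804] yaw 71.03 j6 1.7 shift [3.59 0.11 0.11] spin 128.53 F [ -9.2 -17.3   3.4]
```

```bash

python3 -m crank '[[[-0.11,0.47,0],-8.5],[[-0.01,0.94,0],-17],[[0.16,1.38,0],-25.5],[[0.4,1.79,0],-34],[[0.69,2.16,0],-42.5],[[1.04,2.49,0],-51],[[1.43,2.76,0],-59.5],[[1.85,2.97,0],-68],[[2.3,3.11,0],-76.5],[[2.77,3.19,0],-85]]'
python3 go.py .5722 -.0328 .079 -57.5
```

```text
t: 12.85
tcp_pos: [0.605, -0.048, 0.0807]
tool_rot: [0.21, 0.978, -0.001, 0.003]
force: [1.4, -3.2, -0.7]
finger_gap: 0.001
t 12.85 tcp [ 0.605  -0.048   0.0807] yaw 155.80 j6 -80.8 shift [3.62 0.04 0.15] spin -146.70 F [ 1.4 -3.2 -0.7]
```

```bash

python3 -m crank '[[[0.35,0,0],0],[[0.45,0.45,0],-8.5],[[0.55,0.89,0],-17],[[0.72,1.31,0],-25.5],[[0.94,1.71,0],-34],[[1.22,2.06,0],-42.5],[[1.55,2.37,0],-51],[[1.92,2.63,0],-59.5],[[2.33,2.83,0],-68]]'
python3 go.py .5722 -.0328 .079 -57.5
python3 -m crank '[[[-1.5,0,0],0],[[-2,0,-3],0],[[-2,0,-7],0],[[-2,0,-7],0]]'
python3 go.py .480 -.015 .15 -15
```

```text
t: 13.75
tcp_pos: [0.599, -0.01, 0.0813]
tool_rot: [-0.371, 0.929, -0.002, 0.007]
force: [8.6, 5.5, -3.0]
finger_gap: 0.002
t 13.75 tcp [ 0.599  -0.01    0.0813] yaw -136.45 j6 -145.5 shift [3.52 0.2  0.19] spin -78.95 F [ 8.6  5.5 -3. ]
t: 14.15
tcp_pos: [0.6111, 0.003, 0.1552]
tool_rot: [-0.368, 0.93, -0.003, 0.005]
force: [0.2, -0.7, 0.2]
finger_gap: 0.003
t 14.15 tcp [0.6111 0.003  0.1552] yaw -136.76 j6 -143.4 shift [10.79  7.68  0.38] spin -121.76 F [ 0.2 -0.7  0.2]
```

```bash

python3 -m crank '[[[2,1.5,0],8.5],[[4,3,0],17],[[6,4.5,0],25.5],[[8,6,0],34],[[10,7.3,0],42.5],[[10.7,7.6,0],51],[[10.7,7.6,0],59.5],[[10.7,7.6,0],68],[[10.7,7.6,0],76.5],[[10.7,7.6,0],85]]' >/dev/null
python3 -m crank '[[[0,0,0],8.5],[[0,0,0],17],[[0,0,0],25.5],[[0,0,0],34],[[0,0,0],42.5],[[0,0,0],51],[[0,0,0],59.5],[[0,0,0],68],[[0,0,0],76.5],[[0,0,0],85]]' >/dev/null
cat > pip.py <<'E'
from h import *
im=manip.snapshot('top'); g=im.astype(np.float32)[:,:,0]
n=np.array([.5701,-.0323,.094])
th=np.radians(np.arange(0,360,2)); v=[]
for t in th:
    ps=[pix('top',n+np.array([r*np.cos(t),r*np.sin(t),0])) for r in np.linspace(.014,.021,5)]
    m=np.array(ps,np.float32); v.append(cv2.remap(g,m[:,0],m[:,1],1).mean())
v=np.array(v); ref=np.median(v); w=np.clip(ref-20-v,0,None); k=np.argmin(v); 
d=(np.degrees(th)-np.degrees(th[k])+180)%360-180; w=w*(abs(d)<25)
print("pip world deg",(np.degrees(th[k])+(w*d).sum()/w.sum())%360,"min",v.min(),"med",ref)
cv2.imwrite('pics/f%d.png'%int(manip.sense()['t']*100),cv2.resize(im[130:220,205:330,::-1],None,fx=6,fy=6,interpolation=2))
E
python3 pip.py; ls pics
python3 go.py .5142 -.0174 .08 -15
```

```text
pip world deg 237.66088595435124 min 133.65059 med 240.82257
a.png
b.png
c.png
d.png
e.png
f1620.png
t 16.20 tcp [ 0.4768 -0.015   0.1496] yaw 52.66 j6 22.1 shift [2.08 3.12 6.96] spin 67.66 F [-0.2 -0.2  0.8]
```

View pics/f1620.png

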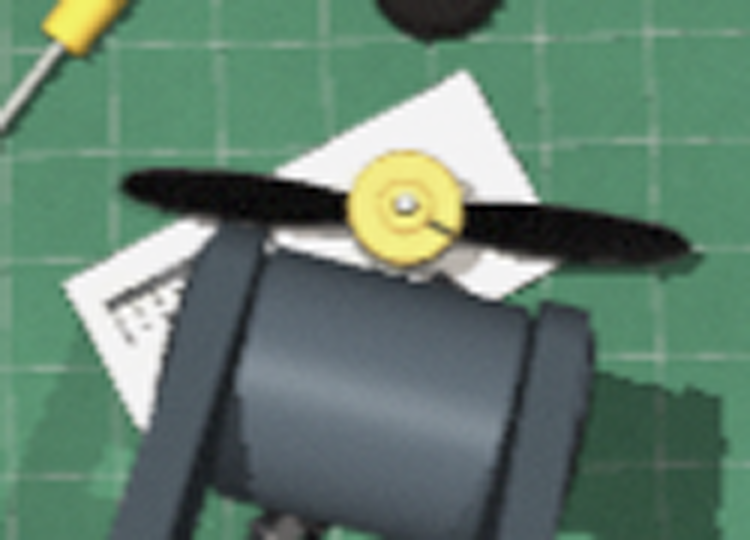

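The index line now points to the lower right (445,228). That puts the nut at about 481°, so about 238° is left, and the propeller is still at its start angle.

```bash

python3 -m crank '[[[1,1.5,0],8.5],[[2.1,3.1,0],17],[[2.1,3.1,0],25.5],[[2.1,3.1,1],34],[[2.1,3.1,2],42.5],[[2.1,3.1,3],51],[[2.1,3.1,5],59.5],[[2.1,3.1,6.9],67.7],[[2.1,3.1,6.9],67.7],[[2.1,3.1,6.9],67.7]]' >/dev/null
python3 -m crank '[[[1,0,0],0],[[2,0,0],0],[[2.5,0,0],0],[[3,0,0],0],[[3,0,0],0]]' 
python3 go.py .5722 -.0328 .079 -15
```

```text
t: 17.7
tcp_pos: [0.538, -0.0229, 0.0808]
tool_rot: [0.992, -0.124, -0.007, -0.001]
force: [-9.5, 0.7, 8.0]
finger_gap: 0.005
t 17.70 tcp [ 0.538  -0.0229  0.0808] yaw -14.23 j6 90.0 shift [3.56 0.12 0.14] spin 0.77 F [-9.5  0.7  8. ]
```

```bash

python3 -m crank '[[[0.03,0.45,0],-8.5],[[0.13,0.89,0],-17],[[0.3,1.31,0],-25.5],[[0.52,1.71,0],-34],[[0.8,2.06,0],-42.5],[[1.13,2.37,0],-51],[[1.5,2.63,0],-59.5],[[1.91,2.83,0],-68],[[2.34,2.97,0],-76.5],[[2.78,3.04,0],-85]]' |grep force
python3 go.py .5722 -.0328 .079 -57.5
python3 -m crank '[[[-0.02,0.46,0],-8.5],[[0.09,0.91,0],-17],[[0.25,1.33,0],-25.5],[[0.48,1.73,0],-34],[[0.76,2.09,0],-42.5],[[1.1,2.41,0],-51],[[1.48,2.67,0],-59.5],[[1.89,2.87,0],-68],[[2.33,3.01,0],-76.5],[[2.78,3.09,0],-85]]'
python3 go.py .5722 -.0328 .079 -57.5
```

```text
force: [-10.3, -19.4, 4.1]
t 18.70 tcp [ 0.5595 -0.0662  0.0815] yaw 71.36 j6 1.5 shift [3.58 0.14 0.22] spin 128.86 F [-10.3 -19.4   4.1]
t: 19.7
tcp_pos: [0.6054, -0.0469, 0.082]
tool_rot: [0.207, 0.978, -0.001, 0.005]
force: [3.2, -4.1, -1.7]
finger_gap: 0.002
t 19.70 tcp [ 0.6054 -0.0469  0.082 ] yaw 156.08 j6 -80.9 shift [ 3.61 -0.05  0.26] spin -146.42 F [ 3.2 -4.1 -1.7]
```

```bash

python3 -m crank '[[[0.25,0,0],0],[[0.35,0.45,0],-8.5],[[0.45,0.89,0],-17],[[0.62,1.31,0],-25.5],[[0.84,1.71,0],-34],[[1.12,2.06,0],-42.5],[[1.45,2.37,0],-51],[[1.82,2.63,0],-59.5],[[2.23,2.83,0],-68]]' |grep force
python3 go.py .5722 -.0328 .079 -57.5
python3 -m crank '[[[-1.5,0,0],0],[[-2,0,-3],0],[[-2,0,-7],0],[[-2,0,-7],0]]' >/dev/null
python3 go.py .480 -.015 .15 -15
```

```text
force: [7.4, 3.4, -3.1]
t 20.60 tcp [ 0.5986 -0.0094  0.0823] yaw -136.03 j6 -145.8 shift [3.52 0.15 0.3 ] spin -78.53 F [ 7.4  3.4 -3.1]
t 21.00 tcp [0.6117 0.0042 0.1563] yaw -136.42 j6 -143.6 shift [10.86  7.69  0.49] spin -121.42 F [ 0.3 -0.7 -0.1]
```

```bash

python3 -m crank '[[[2,0,0],8.5],[[4,0,0],17],[[7,0,0],25.5],[[10,0,0],34],[[13,0.3,0],42.5],[[16,0.6,0],51],[[17.3,0.6,0],59.5],[[17.3,0.6,0],68],[[17.3,0.6,0],76.5],[[17.3,0.6,0],85]]' >/dev/null
python3 -m crank '[[[0,0,0],8.5],[[0,0,0],17],[[0,0,0],25.5],[[0,0,0],34],[[0,0,0],42.5],[[0,0,0],51],[[0,0,0],59.5],[[0,0,0],68],[[0,0,0],76.5],[[0,0,0],85]]' >/dev/null
python3 pip.py; mv pics/f2*.png pics/g.png
python3 go.py .525 -.115 .12 -8
```

```text
pip world deg 115.91336963003343 min 137.44278 med 239.91904
t 23.05 tcp [ 0.4781 -0.1109  0.1507] yaw 53.00 j6 10.9 shift [2.5  4.   3.06] spin 61.00 F [ 0.6 -0.4  0.1]
```

View pics/g.png

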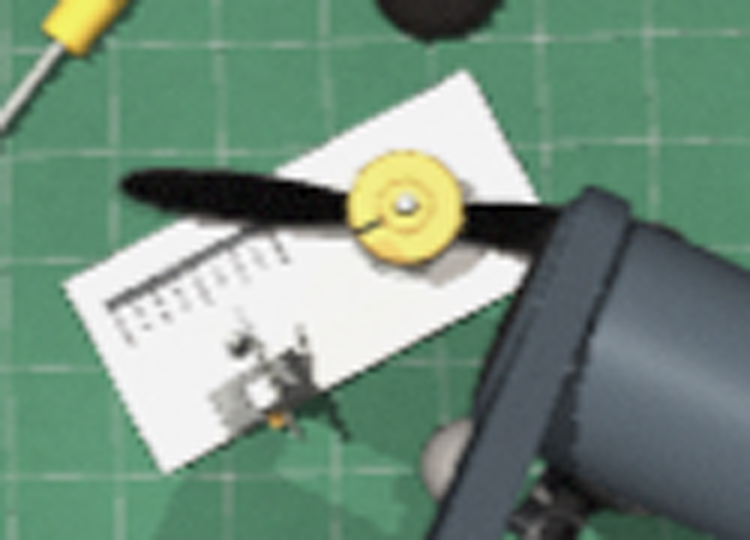

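The index line is back where it started, at (368,228) and 115.9° against the gauge's 117°, so the nut is at two turns. Now I'll push the far blade counter-clockwise from its near side.

```bash

python3 -m crank '[[[1,2,0],8.5],[[2.5,4,0],17],[[2.5,4,0],25.5],[[2.5,4,0],34],[[2.5,4,0],42.5],[[2.5,4,1],51],[[2.5,4,3],61],[[2.5,4,6],61],[[2.5,4,9.8],61],[[2.5,4,9.8],61]]'
python3 go.py .572 -.033 .053 -8
```

```text
t: 24.05
tcp_pos: [0.5217, -0.113, 0.0486]
tool_rot: [0.998, -0.063, -0.005, -0.002]
force: [-0.8, 0.4, 1.3]
finger_gap: 0.001
t 24.05 tcp [ 0.5217 -0.113   0.0486] yaw -7.28 j6 73.1 shift [ 3.98 -8.58 -0.46] spin 0.72 F [-0.8  0.4  1.3]
```

```bash

python3 -m crank '[[[0.7,0,-0.4],0],[[1.4,0,-0.4],0],[[1.4,0,-0.4],0]]' |grep force
python3 -m crank '[[[0.3,0.08,0],-2],[[0.6,0.16,0],-4],[[1.22,0.28,0],-8],[[1.84,0.35,0],-12],[[2.46,0.38,0],-16],[[3.09,0.36,0],-20],[[3.71,0.31,0],-24],[[4.02,0.26,0],-26],[[4.33,0.21,0],-28],[[4.33,0.21,0],-28]]'
python3 go.py .572 -.033 .053 27
python3 -c "
from h import *
cv2.imwrite('pics/i.png',cv2.resize(manip.snapshot('top')[130:220,205:330,::-1],None,fx=6,fy=6,interpolation=2))"
```

```text
force: [0.0, 0.9, -0.1]
t: 25.35
tcp_pos: [0.5827, -0.1242, 0.0586]
tool_rot: [0.984, 0.18, 0.001, 0.001]
force: [-0.2, -1.4, 0.4]
finger_gap: 0.001
t 25.35 tcp [ 0.5827 -0.1242  0.0586] yaw 20.72 j6 46.5 shift [ 2.22 -8.91  0.54] spin -6.28 F [-0.2 -1.4  0.4]
```

View pics/i.png

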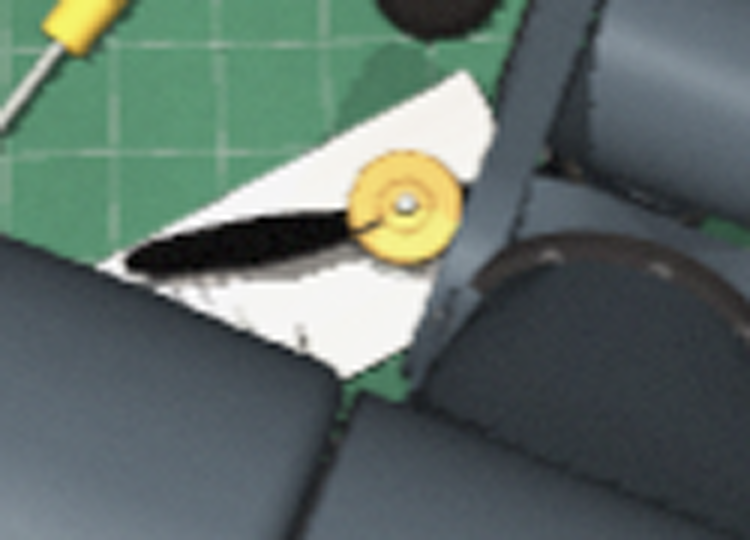

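The blade moved, with its tip now at (130,262), about 18° short of the pin. My fingertip sits too high and overlaps the low edge of the blade, so I'll back off, lower it and push again.

```bash

python3 -m crank '[[[-1.5,0,0],0],[[-3,0,0],0],[[-3,0,0.8],0],[[-3,0,0.8],0],[[-3,0,0.8],0]]'
python3 go.py .572 -.033 .050 27
python3 -c "
from h import *
cv2.imwrite('pics/j.png',cv2.resize(manip.snapshot('side')[140:250,225:350,::-1],None,fx=6,fy=6,interpolation=2))"
```

```text
t: 25.9
tcp_pos: [0.554, -0.1344, 0.0487]
tool_rot: [0.984, 0.18, 0.0, 0.0]
force: [0.6, -0.7, 0.7]
finger_gap: 0.0
t 25.90 tcp [ 0.554  -0.1344  0.0487] yaw 20.69 j6 44.4 shift [ 5.27 -8.85 -0.13] spin -6.31 F [ 0.6 -0.7  0.7]
```

View pics/j.png

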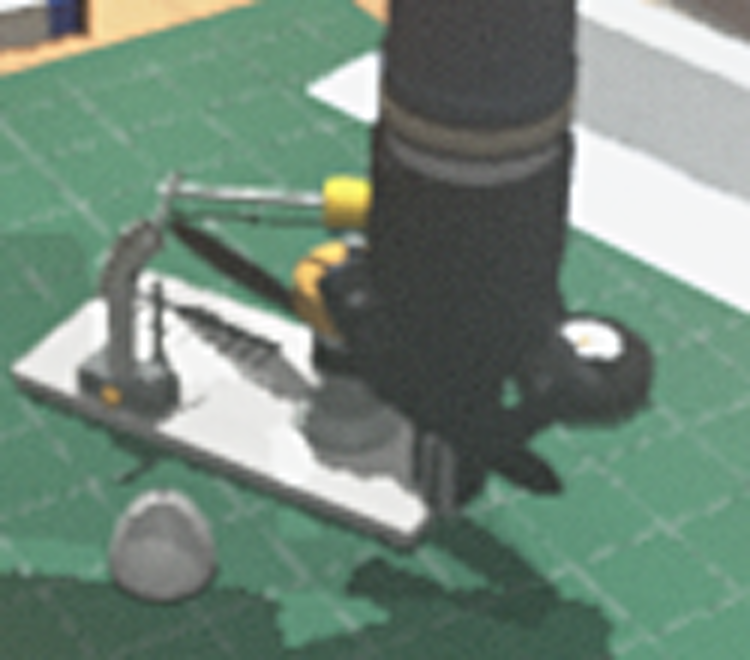

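```bash

python3 -m crank '[[[0.5,0,0],0],[[1,0,0],0],[[1,0,0],0]]' |grep force
python3 -m crank '[[[0.24,0.11,0],-1.5],[[0.47,0.21,0],-3],[[0.95,0.4,0],-6],[[1.44,0.56,0],-9],[[1.93,0.69,0],-12],[[2.18,0.75,0],-13.5],[[2.18,0.75,0],-13.5]]'
python3 go.py .572 -.033 .053 27
python3 -c "
from h import *
cv2.imwrite('pics/k.png',cv2.resize(manip.snapshot('top')[130:220,205:330,::-1],None,fx=6,fy=6,interpolation=2))"
```

```text
force: [0.6, 0.5, 0.6]
t: 26.95
tcp_pos: [0.5861, -0.1302, 0.0488]
tool_rot: [0.956, 0.294, 0.0, 0.0]
force: [-0.1, -0.3, -0.9]
finger_gap: 0.001
t 26.95 tcp [ 0.5861 -0.1302  0.0488] yaw 34.22 j6 32.6 shift [ 4.31 -8.83 -0.42] spin 7.22 F [-0.1 -0.3 -0.9]
```

View pics/k.png

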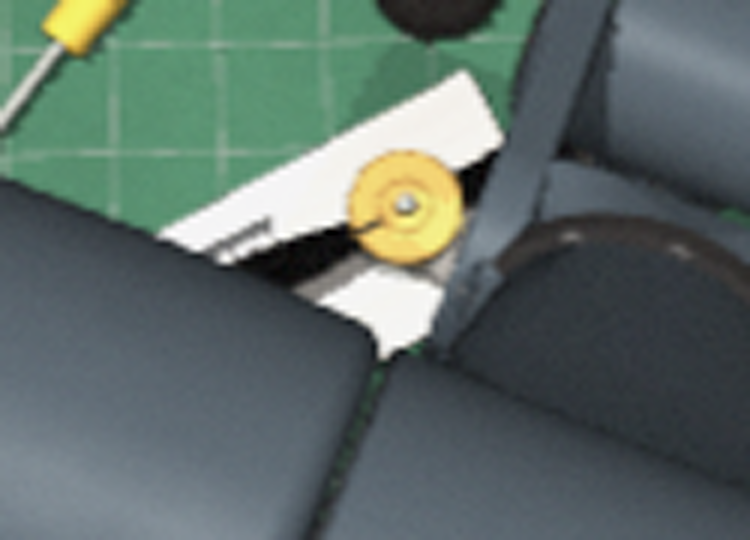

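```bash

python3 -m crank '[[[0.16,0.07,0],-1],[[0.31,0.15,0],-2],[[0.47,0.22,0],-3],[[0.47,0.22,0],-3]]'|grep force
for i in 1; do python3 -m crank '[[[0.16,0.07,0],-1],[[0.16,0.07,0],-1]]'|grep force; done
python3 -m crank '[[[0.16,0.07,0],-1],[[0.16,0.07,0],-1]]'|grep force
python3 go.py .572 -.033 .053 27
```

```text
force: [-0.4, 0.0, -0.2]
force: [-0.5, 0.9, 0.5]
force: [-1.2, 0.2, 0.6]
t 27.80 tcp [ 0.5945 -0.1285  0.0489] yaw 39.23 j6 28.1 shift [ 4.3  -8.82 -0.41] spin 12.23 F [-1.2  0.2  0.6]
```

```bash

python3 -m crank '[[[0.16,0.07,0],-1],[[0.16,0.07,0],-1]]'|grep force
python3 -m crank '[[[0.16,0.07,0],-1],[[0.16,0.07,0],-1]]'|grep force
python3 -m crank '[[[0.16,0.07,0],-1],[[0.16,0.07,0],-1]]'|grep -E "force|tcp"
```

```text
force: [-1.3, -1.2, -0.4]
force: [-2.8, -3.0, 0.5]
tcp_pos: [0.5972, -0.1277, 0.0484]
force: [-5.6, -5.2, 3.0]
```

Force has risen steadily to about 7.6 N, so the blade is against the pin. I'll back off slowly and look.

```bash

python3 -m crank '[[[-0.1,0,0],0],[[-0.2,0,0],0],[[-0.3,0,0],0],[[-0.4,0,0],0],[[-0.5,0,0],0],[[-0.6,0,0],0],[[-0.8,0,0],0],[[-1.2,0,0],0],[[-2,0,0],0],[[-4,0,0],0]]'|grep -E "force"
python3 -m crank '[[[-2,0,0],0],[[-2,0,-3],0],[[-4,0,-7],0],[[-8,0,-11],0],[[-10,4,-15],0],[[-10,8,-15],0],[[-10,12,-15],0],[[-10,16,-15],0],[[-10,16,-15],0]]'
python3 pip.py; mv pics/f29*.png pics/l.png || ls pics
```

```text
force: [-0.8, -1.3, 0.3]
t: 30.3
tcp_pos: [0.6054, -0.3449, 0.1989]
tool_rot: [0.933, 0.359, 0.001, 0.003]
force: [-1.2, 0.3, 0.1]
finger_gap: -0.0
pip world deg 115.94399588495261 min 139.19649 med 241.86026
a.png
b.png
c.png
d.png
e.png
f1620.png
f3035.png
g.png
i.png
j.png
k.pngmv: cannot stat 'pics/f29*.png': No such file or directory
```

View pics/f3035.png

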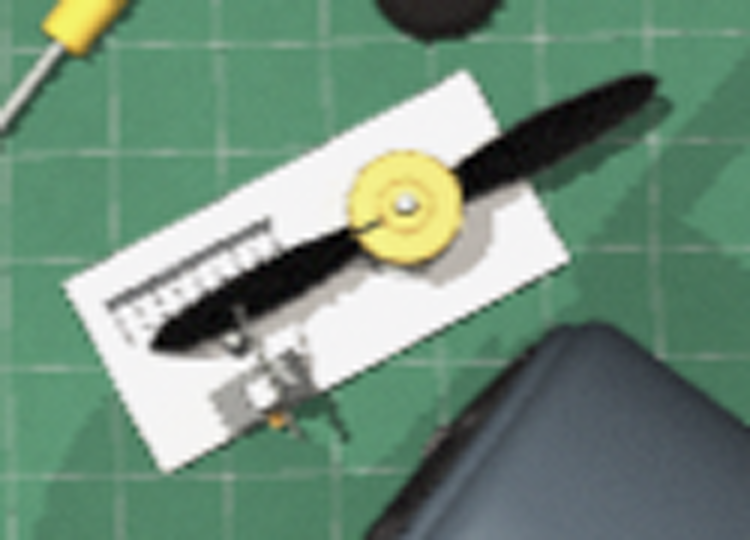

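```bash
python3 -c "
from h import *
c=lambda u,v,z: ray('top',205+(u+.5)/6-.5,130+(v+.5)/6-.5,z)
d=c(155,348,.056)-c(657,82,.056); print(np.degrees(np.arctan2(d[1],d[0])), manip.sense()['force'])
print(manip.sign_off())"
```

```text
116.73852210760678 [ 0.10892039 -0.10818337 -0.50202912]
the job is handed in; nothing more can be done
None
```

The nut is loosened two full turns and the propeller blade rests against the stop pin. I handed the job in at about 30 s of the 54 s allowed.

- **Nut:** I rolled the shut fingertips round the rim in three strokes of about 238° each. The index line came back to its starting direction: 115.9° by image code against the gauge's 117°, a difference within reading error. It read the same after the blade push.
- **Propeller:** I pushed the opposite blade counter-clockwise until the force rose to about 7.6 N, then backed off slowly. The last picture puts the blade at 116.7° against the gauge axis at 116.9°, lying at the pin.
- **Correction on the way:** my first push ran with the fingertip too high, over the blade's low edge. I backed off, lowered it and pushed again.
- **Last checks:** the arm was clear of everything with the wrist force near zero. The gripper touched only the nut rim and the one blade. The driver and wheel looked unmoved where they showed in the last crop. I took no final full view of the bench, so the other loose things were not checked again.
- **Pictures:** I viewed 9.

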